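# Fire a check blow on the spring impact tester

### The arm

A 7-joint arm with a two-finger parallel gripper is mounted at the origin on the work surface. World frame = base frame: x ahead of the robot, y to its left, z up, the work surface at z = 0. Lengths are in m, angles in rad, forces in N, time in s.
With the tool pointing down it reaches from about 0.425 to 0.95 m from the base axis. Payload 4.7 kg.
Tool frame: the origin (TCP) lies between the finger pads; the fingertips stand 25 mm ahead of it and the grasp point (between the pads) lies 6 mm ahead of it; z points along the fingers, y is the line along which they close (so a half turn about z gives the same grasp; the last joint's range is limited). The gripper opens to 85 mm and grips with 20 to 120 N. Pads are 22 mm wide; open, the fingers measure 114 mm over their backs; the gripper's body (76 mm by 85 mm) begins 54 mm behind the grasp point. The pads swing forward as they close: fully open they stand 13 mm farther back than shut.
Start: joints at [-1.271, 0.469, -0.049, 1.532, 0.024, 1.141, -0.082], TCP at [0.218, 0.639, 0.256] pointing down, gripper open.
Joint ranges: [-2.59, 2.59], [-0.33, 1.99], [-1.39, 1.29], [0.1, 2.45], [-1.04, 4.18], [0.21, 1.99], [-2.66, 2.66]. Speed limits (rad/s): [2.57, 2.57, 3.14, 3.14, 3.14, 3.14, 3.14].

### API

Orientations are given as a 3x3 rotation matrix whose columns are the frame's x, y, z axes.
In Python, from rig import * gives the robot as it stands. Calls block until the motion is done:
- movep(position, orientation): joint-space move of the TCP to a pose.
- move_l(position, attitude=None, feed=0.15, until_force=None): straight line of the TCP; attitude=None keeps the orientation; feed is the mean speed in m/s. With until_force (N) it stops when the force on the tool has changed by that much, and returns True; else False.
- move_joints(angles): joint-space move.
- command_gripper(opening, newtons=None): finger opening in m; newtons is the grip in N (None keeps the last); returns when the fingers have stopped.
- sleep(seconds).
- inverse_kinematics(position, orientation): joint angles nearest the present ones, or None.
- sense(): the state.
- camera(name): name is "side" or "top" or "wrist"; returns (picture, depth): 400x640x3 uint8, red, green, blue; 400x640 float32, m along the optical axis (not along the pixel's ray), 0 where there is no reading.
- camera_params(name): a dict with "K" (3x3 intrinsics, pixels), "position" and "rotation" of the camera in the world; the wrist camera has in their place "tool_from_camera" (4x4, takes a point from camera to tool coordinates, whose origin is the TCP and whose axes are the flange's). Camera axes: x right, y down, z forward; pixel columns grow to the right and rows downward; lengths in m; the calibration is good to about 2 mm. A picture is of the moment at which its call begins: read the wrist's pose just before it. camera_params takes no time and is no camera call.
A pose or a line that the arm cannot do raises Unreachable and nothing moves.
- finish_job(): hands the job in; it is judged then, once.
The state is a dict: "time_s": time; "joint_pos": joint angles; "qd": joint speeds; "joint_efforts": joint torques, N m; "position": TCP position; "tcp_rot": TCP orientation; "wrist_force": force on the tool from outside, world axes, zero at the start; "ft_torque": the same for the moment, N m; "finger_gap": finger opening in m; "gripper_force": force on a finger pad.
Only numpy, scipy, OpenCV 4.12 (cv2) and the standard library are available. Lean on these libraries where they do the work, as an engineer would, in place of code of your own. Each camera call takes 0.05 s, during which the arm holds its last target. There are 200 camera calls.

### The job

Do the check blow on the spring impact tester: draw the black cocking knob back with care until the sear catches and holds it on its own with your hand off it, without straining it against the rubber stop and without letting it slip. Then press the blue trigger gently so that the striker flies home and drives the red gauge pin out. Do not touch the gauge pin yourself, leave the bottles and the slide box standing where they are, and finish clear of the tester.

Things in the scene. Friction and masses are not known exactly. Their poses are not given: they have to be found in the camera images.
- tester: Spring impact tester, fixed to the bench: white housing on a grey base plate. Origin on the bench below the striker axis; z up, +x along the striker (55 mm high) from cocking knob to red gauge pin, so the knob is drawn towards -x. Base x -130 to 190 mm, y +-60, 12 high. Housing x -20 to 90, y +-31, top 78 high. Gauge block x 137 to 167, 78 high.
- striker: Striker rod with its black upright cocking knob (yellow band): cylinder 18 mm in diameter, 55 to 125 mm above the bench, 55 mm behind this origin, 26 mm clear of the housing at rest; slides along x only. Origin: as the tester's at rest; the draw is how far it has gone to the tester's -x. The pull is 5 N at first and grows 0.1 N per mm. It rises 2 to 4 N more over a ramp that lies 19 to 10 mm before the catch.
- knob_grip (a point): Point on the knob's axis to grip it at, 105 mm above the bench, 20 mm below the knob's top. The sear catches at a draw of 24 to 48 mm, by a setting hidden in the housing: find it by feel. The catch itself is only a 1 N dip in the pull; once caught, the knob, eased forward, stops at the catch and its pull is gone. Let go before the catch, the striker flies and spoils the test.
- stop: Rubber over-draw stop hidden inside the rear of the housing: the striker meets it 3 mm past the catch, and the pull then grows 4 N per mm. It is strained by more than 15 N on it, that is a pull of about 25 N on the knob. Origin: as the tester's.
- trigger: Blue round trigger button on the housing, 28 mm in diameter, top 100 mm above the bench, 45 mm ahead of the tester's origin; pressed straight down, 11 mm of travel, sprung. Its stem carries the sear. It takes 2 N at first and 5 to 7 N where the sear trips, about 5 mm down. Origin: as the tester's, going down with it.
- trigger_top (a point): Centre of the trigger button's top face.
- gauge: Red gauge pin, 10 mm in diameter, 55 mm above the bench, standing 12 mm out of the far face of the gauge block; the striker's blow drives it on along the tester's +x, by 4 to 10 mm for a full blow, and it stays there. Origin: as the tester's at the start, going with the pin.
- spray_bottle: Clear spray bottle, 66 mm in diameter, 196 mm tall with its black head (70 mm long). Bystander. Origin: centre of its underside.
- dark_bottle: Black bottle with a white cap, 60 mm in diameter, 170 mm tall. Bystander. Origin: centre of its underside.
- slide_box: Blue slide box with a white lid, 92 x 62 x 38 mm. Bystander. Origin: centre of its underside.

How it is judged:
By the outcome, as a careful person would: the job done as asked, in the order asked, and still so for the second after the job is handed in, with the robot touching nothing.
It also fails if it takes over 67 s, if anything falls off the work surface, if the arm or the gripper's body presses on something with over 40 N, if the wrist force passes 120 N, or if a joint passes its speed limit or range.

## Working session

There is one attempt and no reset: what is moved stays moved. The work goes in short steps, each a Python script; the robot and the scene stay as the last script left them, time stands still between calls to the robot, and variables do not carry over. Pictures are saved under pics/ and viewed, at most 10 in all, crops included, and the job is handed in when it is done.

```bash
mkdir -p pics
python3 - <<'E'
from rig import *
import numpy as np,cv2
for n in("side","top"):
    im,d=camera(n); cv2.imwrite(f"pics/{n}0.png",im[:,:,::-1]); np.savez(f"{n}0.npz",im=im,d=d)
    print(n,camera_params(n))
s=sense();print(s['time_s'],s['position'],s['tcp_rot'],s['wrist_force'])
E
```

```text
side {'K': array([[516.22162166,   0.        , 331.00922152],
       [  0.        , 516.22162166, 195.23801795],
       [  0.        ,   0.        ,   1.        ]]), 'position': array([ 0.00385205, -0.99813709,  0.86088403]), 'rotation': array([[ 8.56865200e-01, -2.74113881e-01,  4.36627541e-01],
       [-5.15539937e-01, -4.54320703e-01,  7.26506210e-01],
       [-7.76505730e-04, -8.47616823e-01, -5.30608253e-01]])}
top {'K': array([[375.25062731,   0.        , 322.35814297],
       [  0.        , 375.25062731, 196.903286  ],
       [  0.        ,   0.        ,   1.        ]]), 'position': array([0.47058728, 0.03432361, 1.00872724]), 'rotation': array([[ 2.62682719e-02, -9.83763447e-01,  1.77537204e-01],
       [-9.99646475e-01, -2.65808947e-02,  6.17745503e-04],
       [ 4.11138229e-03, -1.77490667e-01, -9.84113896e-01]])}
0.1 [0.21781936 0.63838396 0.25535888] [[-9.46422643e-01  3.22930187e-01 -5.23873851e-04]
 [ 3.22930608e-01  9.46421138e-01 -1.68883217e-03]
 [-4.95696018e-05 -1.76752391e-03 -9.99998437e-01]] [ 0.63117208  0.26070061 -0.68917155]
```

View pics/top0.png

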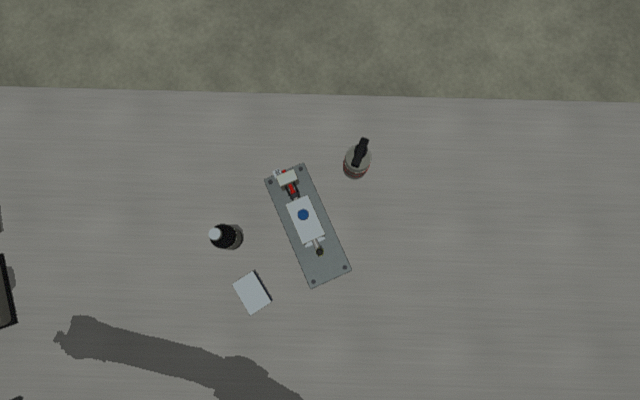

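View pics/side0.png

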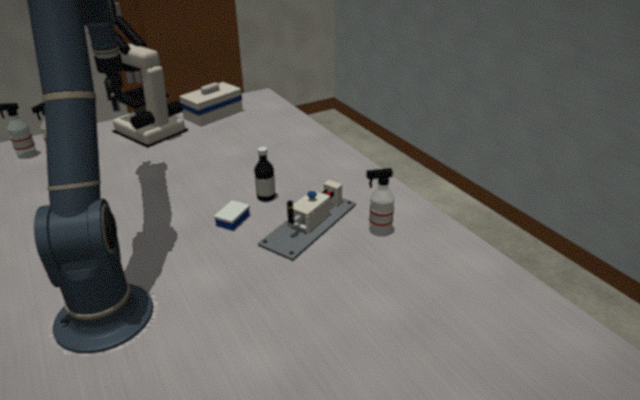

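```bash
cat > h.py <<'E'
import numpy as np,cv2
from rig import *
def ray(n,u,v,z):
    p=camera_params(n); d=p['rotation']@np.linalg.inv(p['K'])@[u,v,1]
    return p['position']+d*(z-p['position'][2])/d[2]
E
python3 - <<'E'
from h import *
im=np.load("top0.npz")['im']; c=im[150:300,200:390]
cv2.imwrite("pics/topc.png",cv2.resize(c,None,fx=4,fy=4,interpolation=cv2.INTER_CUBIC)[:,:,::-1])
s=np.load("side0.npz")['im'][150:270,210:410]
cv2.imwrite("pics/sidec.png",cv2.resize(s,None,fx=4,fy=4,interpolation=cv2.INTER_CUBIC)[:,:,::-1])
for n,z in(("top",.1),("side",.1)):
    im=np.load(n+"0.npz")['im'].astype(int); m=(im[...,2]>im[...,0]+40)
    _,_,st,ce=cv2.connectedComponentsWithStats(m.astype(np.uint8))
    for q,w in zip(st[1:],ce[1:]):
        if q[4]>15: print(n,q,w,ray(n,*w,z))
for u,v in((264,180),(303,163),(352,269),(312,289)): print(ray("top",u,v,.012))
E
```

```text
top [298 209  10  11  82] [302.52439024 214.12195122] [0.59054045 0.08214999 0.1       ]
side [308 192   8   5  29] [311.4137931  193.65517241] [0.58742343 0.07905768 0.1       ]
side [217 212  31  17 123] [231.2195122  222.43089431] [0.34327409 0.06323867 0.1       ]
[0.6928053  0.19481692 0.012     ]
[0.74343533 0.09051507 0.012     ]
[ 0.46138488 -0.04739476  0.012     ]
[0.40791029 0.05535576 0.012     ]
```

View pics/topc.png

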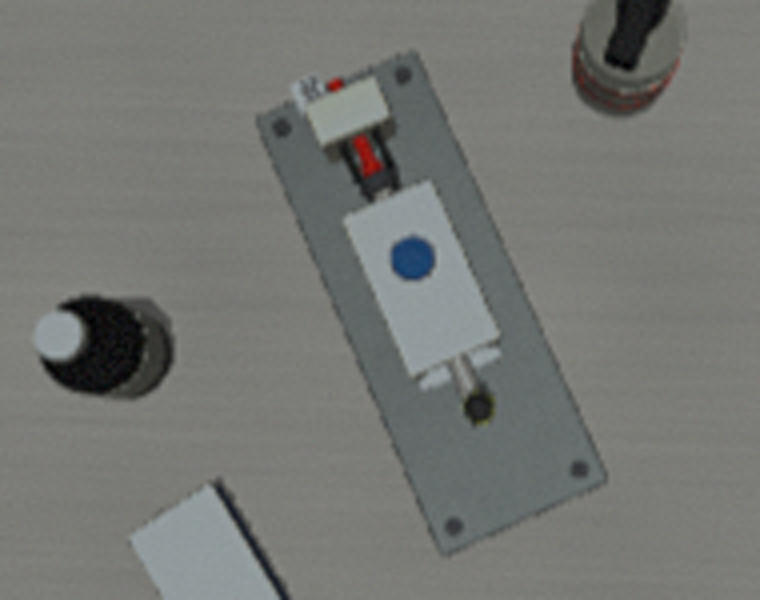

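View pics/sidec.png

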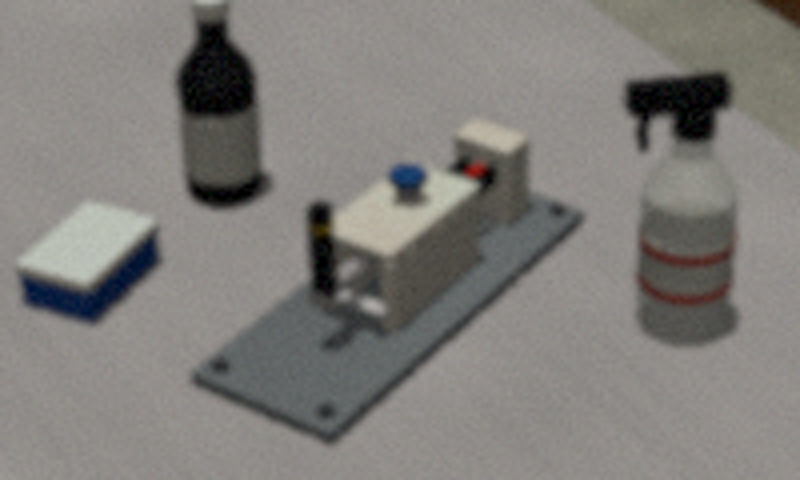

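The top crop shows the base plate corners at full-frame pixels (264,179.5), (303.5,162.5), (352,270) and (311,289), giving a yaw of about 26°. The knob top is at (319.4,251.4) and the trigger at (302.5,214). The side view confirms that the bottles and box are well clear of the tester.

```bash
cat >> h.py <<'E'
yaw=np.radians(26.1); ux=np.array([np.cos(yaw),np.sin(yaw),0]); uy=np.array([-ux[1],ux[0],0])
O=np.array([.5764,.0733,0])-.030*ux
R=np.column_stack([uy,ux,[0,0,-1]])   # tool y (closing) along tester +x
if np.sum(R*sense()['tcp_rot'])< np.sum(R*[-1,-1,1]*sense()['tcp_rot']): R=R*[-1,-1,1]
def P(x,y,z): return O+x*ux+y*uy+[0,0,z]
E
python3 - <<'E'
from h import *
print("knob top cam",(ray("top",319.2,251.2,.125)-O)@np.c_[ux,uy],"R",R.tolist())
movep(P(-.055,0,.29),R); command_gripper(.05,40); sleep(.3)
s=sense(); print(s['time_s'],s['position'],s['joint_pos'],s['wrist_force'])
im,d=camera("wrist"); cv2.imwrite("pics/w1.png",im[:,:,::-1]); np.savez("w1.npz",im=im,d=d,p=s['position'],R=s['tcp_rot'])
T=camera_params("wrist"); print(T)
W=np.eye(4);W[:3,:3]=s['tcp_rot'];W[:3,3]=s['position'];W=W@T['tool_from_camera']
for n,q in(("knob",P(-.055,0,.125)),("trig",P(.045,0,.1))):
    c=T['K']@(W[:3,:3].T@(q-W[:3,3])); print(n,c[:2]/c[2])
E
```

```text
knob top cam [-0.05269069  0.00216004] R [[-0.43993916985591514, 0.8980275757606156, 0.0], [0.8980275757606156, 0.43993916985591514, 0.0], [0.0, 0.0, -1.0]]
3.2167 [0.50005261 0.03589298 0.28999803] [-0.6104354   0.15479275  0.51739375  1.9172306  -0.08611242  1.09111796
  0.39709471] [-0.23027037  0.36224291  0.38995593]
{'K': array([[286.78352115,   0.        , 317.11485638],
       [  0.        , 286.78352115, 194.35724886],
       [  0.        ,   0.        ,   1.        ]]), 'tool_from_camera': array([[ 2.94835929e-04, -9.61895162e-01, -2.73418380e-01,
         6.95555165e-02],
       [ 9.99999718e-01,  9.48955475e-05,  7.44486445e-04,
         7.61106333e-04],
       [-6.90171723e-04, -2.73418522e-01,  9.61894919e-01,
        -1.16547336e-01],
       [ 0.00000000e+00,  0.00000000e+00,  0.00000000e+00,
         1.00000000e+00]])}
knob [316.16991153 184.3923258 ]
trig [407.57253227 178.91880202]
```

View pics/w1.png

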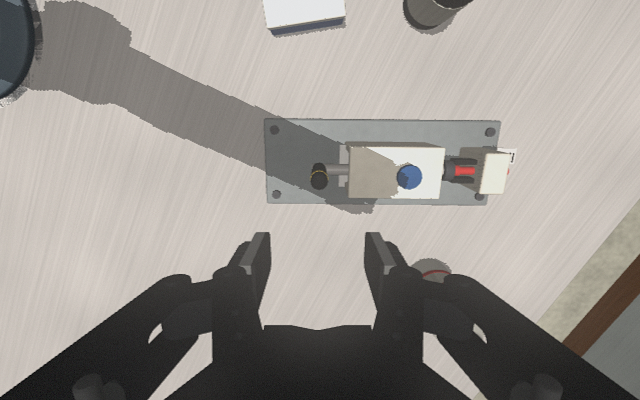

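The wrist view puts the knob cap at about (319,182) and the trigger at (409,176). Both are shifted about 2 mm in +x and +y from my estimate, and the top camera agrees. I'll correct for that, descend and grip.

```bash
sed -i 's/^O=.*/&+.0018*ux+.0018*uy/' h.py
sed -i 's/O=np.array(\[.5764,.0733,0\])-.030\*ux/O=np.array([.5764,.0733,0])-.030*ux/' h.py
cat >> h.py <<'E'
def F(n=4):
    a=[]
    for _ in range(n): a.append(sense()['wrist_force']); sleep(.02)
    return np.mean(a,0)
def X(): return (sense()['position']-O)@ux
E
python3 - <<'E'
from h import *
hit=move_l(P(-.055,0,.16),R,.12) or move_l(P(-.055,0,.111),None,.08,until_force=6)
sleep(.2); f0=F(); print(hit,f0,X())
if not hit:
    command_gripper(.0,40); sleep(.3)
    s=sense(); f=F(); print(s['finger_gap'],s['gripper_force'],f,(f-f0)@ux,(f-f0)@uy,X(),s['position'],s['time_s'])
np.save("f0.npy",f0)
E
```

```text
False [-0.10443338  0.05562486 -0.01874729] -0.05474972857308677
0.016684064918560965 38.91515672206879 [-1.49562532 -0.21952139  5.06120178] -1.3703763333738241 0.36495090241616995 -0.05492050130824651 [0.50091962 0.03834291 0.11119265] 6.225
```

```bash
cat > draw.py <<'E'
from h import *
import sys
f0=np.load("f0.npy"); s=sense()
d0=float(sys.argv[1]); x0,y,z=P(0,0,0)*0; L=[]
base=np.load("base.npy") if d0>0 else s['position']; np.save("base.npy",base)
d=d0
while d<.0525:
    d+=.001
    move_l(base-d*ux,None,.02)
    p=(F(3)-f0)@ux; L.append(p); print(f"{d*1e3:.0f}:{p:.2f}",end=" ")
    if len(L)>3 and (p>L[-2]+1.5 or p>20): print("RISE");break
    if len(L)>3 and p<L[-2]-.4 and d>.022: print("DIP");break
s=sense();print("\n",(base-s['position'])@ux,s['finger_gap'],s['wrist_force'],s['time_s'])
E
python3 draw.py 0
```

```text
1:2.42 2:5.00 3:5.06 4:5.11 5:5.25 6:4.66 7:5.71 8:5.34 9:5.83 10:5.29 11:5.65 12:5.96 13:6.21 14:6.75 15:7.75 16:9.08 17:9.24 18:9.53 19:10.59 20:10.67 21:10.34 22:10.94 23:11.21 24:11.59 25:9.50 DIP

 0.02255230187392964 0.017252174424425684 [ 7.1455577   4.52697834 -7.15602101] 13.7917
```

Run:
```python
from h import *
f0=np.load("f0.npy");b=np.load("base.npy")
for i in range(4):
    s=sense();f=s['wrist_force']-f0;dp=s['position']-b
    print(dp@ux*1e3,dp@uy*1e3,dp[2]*1e3,"F",f@ux,f@uy,f[2],s['finger_gap'],s['gripper_force'],s['ft_torque'],s['time_s']); sleep(.05)
im,d=camera("side"); cv2.imwrite("pics/s2.png",cv2.resize(im[150:270,230:390],None,fx=5,fy=5,interpolation=cv2.INTER_CUBIC)[:,:,::-1])
```

```text
-22.55230187392964 0.2146156397079737 0.10941643155999714 F 8.477815457043203 0.8258436724748317 -7.137273722191608 0.017252174424425684 39.58291947841644 [ 0.78969608 -1.41905554  0.04668794] 13.7917
-22.54741751509918 0.2227305364112045 0.09615170269823559 F 9.239765807256083 0.23671515947939703 -6.916821862697659 0.01699295768063236 39.58286941051483 [ 0.8008278  -1.3628258  -0.01902312] 13.8417
-22.549939509336692 0.2071731305781036 0.121661806274459 F 9.410027377790755 0.09405441245026047 -6.940483681707978 0.016695735743333856 39.582881927490234 [ 0.81084247 -1.38939906 -0.03918692] 13.8917
-22.545125550857172 0.2255445517401547 0.09690579520414688 F 8.69877420416664 0.3760161927915031 -6.05799317965338 0.016955934059154545 39.583622217178345 [ 0.87249446 -1.32251023 -0.03761534] 13.9417
```

View pics/s2.png

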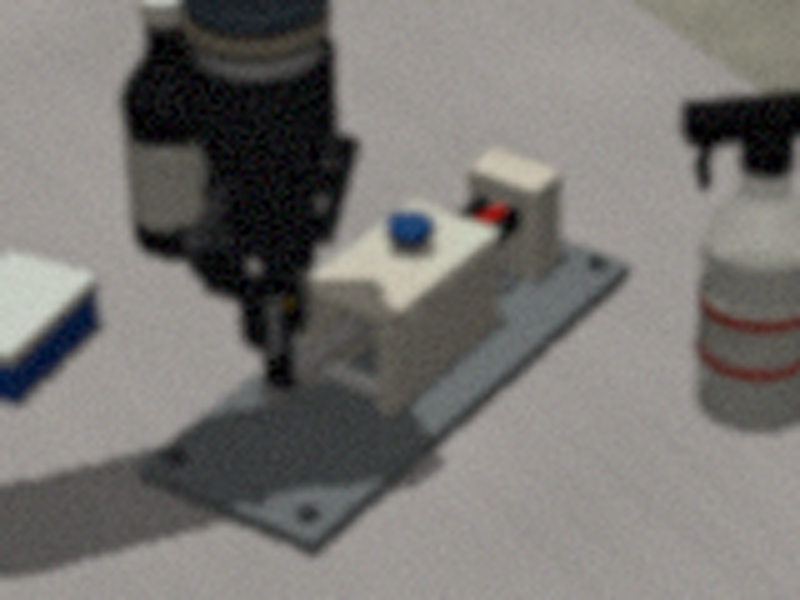

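The side view shows the knob at about (290,320) held in the fingers and drawn back. The ramp ran from about 12 to 21 mm of actual draw, so the catch should be near 30 to 31 mm. I'll keep drawing and log the actual position.

```bash
cat > draw2.py <<'E'
from h import *
import sys
f0=np.load("f0.npy"); b=np.load("base.npy"); a,e=map(float,sys.argv[1:3]); st=.001 if e>a else -.001
L=[]
for d in np.arange(a+st,e+st/2,st):
    move_l(b-d*ux,None,.02); sleep(.05)
    f=F(5)-f0; s=sense(); p=f@ux; L.append(p)
    print(f"{d*1e3:.0f} act {(b-s['position'])@ux*1e3:.2f} F {p:.2f} fy {f@uy:.1f} fz {f[2]:.1f} gap {s['finger_gap']*1e3:.1f}")
    if st>0 and (p>17 or (len(L)>1 and p>L[-2]+2)): print("RISE");break
print(sense()['time_s'])
E
python3 draw2.py .025 .031
```

```text
26 act 23.68 F 8.78 fy 0.0 fz -6.4 gap 17.1
27 act 24.69 F 8.46 fy 0.3 fz -6.6 gap 17.1
28 act 25.67 F 9.35 fy 0.4 fz -6.5 gap 17.0
29 act 26.64 F 9.02 fy 0.4 fz -6.4 gap 16.7
30 act 27.58 F 9.32 fy 0.7 fz -6.6 gap 17.5
31 act 28.57 F 9.38 fy 0.9 fz -6.6 gap 16.8
16.3417
```

```bash
python3 draw2.py .031 .035
```

```text
32 act 29.52 F 9.48 fy 0.9 fz -6.0 gap 17.1
33 act 30.53 F 9.21 fy 0.8 fz -6.7 gap 16.9
34 act 31.95 F 8.62 fy 0.7 fz -5.6 gap 17.0
35 act 33.02 F 8.14 fy 0.5 fz -5.4 gap 17.2
17.875
```

The pull dipped by about 1 N at 31 to 32 mm, which matches the ramp estimate. I'll ease forward, still gripped, to check for the catch.

```bash
python3 draw2.py .035 .030
```

```text
34 act 31.91 F 8.73 fy 0.4 fz -5.4 gap 16.6
33 act 30.94 F 8.10 fy 0.3 fz -5.7 gap 16.9
32 act 30.87 F 6.52 fy 0.6 fz -3.5 gap 17.2
31 act 30.80 F 4.29 fy 1.9 fz -0.4 gap 17.2
30 act 30.65 F -0.30 fy 2.4 fz 4.5 gap 16.5
19.7917
```

The catch holds: the knob stopped at 30.8 mm and its pull went to zero. I'll release it, rise clear and look.

Run:
```python
from h import *
command_gripper(.05); b=sense()['position']
move_l(b+[0,0,.06],None,.08)
command_gripper(0,20)
move_l(P(.045,0,.17),R,.15); sleep(.2)
f=F(); np.save("f1.npy",f); s=sense(); print(f,s['finger_gap'],s['time_s'],(s['position']-O)@ux,(s['position']-O)@uy)
im,d=camera("top"); im2,_=camera("side")
a=cv2.resize(im[150:300,230:380],(400,400),interpolation=cv2.INTER_CUBIC);c=cv2.resize(im2[140:260,240:360],(400,400),interpolation=cv2.INTER_CUBIC)
cv2.imwrite("pics/c3.png",np.hstack([a,c])[:,:,::-1])
```

```text
[-0.03098964  0.25837768  0.08769903] 9.986361373358357e-06 22.925 0.04455740130999187 -7.648958672570871e-05
```

View pics/c3.png

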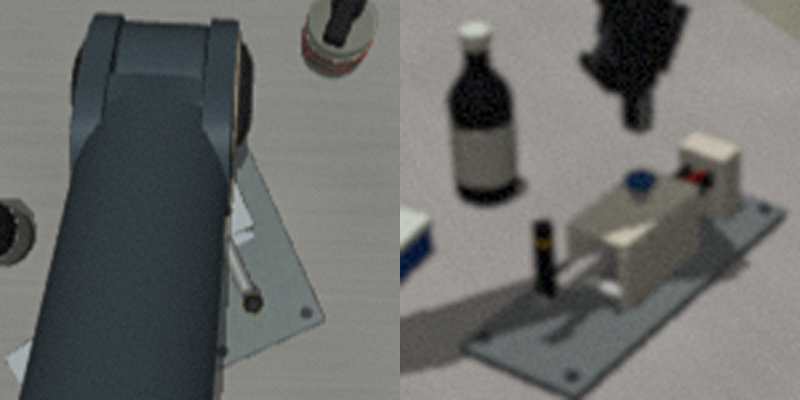

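The knob, at (543,258) in the right half, stays drawn back with the hand off. The closed fingers are above the blue trigger at (640,180). Next I'll press it.

Run:
```python
from h import *
f1=np.load("f1.npy")
move_l(P(.045,0,.132),R,.1)
hit=move_l(P(.045,0,.120),None,.02,until_force=1.5); z0=sense()['position'][2]; print(hit,z0)
pk=0
for i in range(1,14):
    move_l(P(.045,0,z0-.001*i),None,.02); f=F(3)-f1; z=sense()['position'][2]; pk=max(pk,f[2])
    print(i,f"{z:.4f} {f.round(2)}")
    if f[2]>12 or f[2]<pk-1.0 or z<.1175: break
move_l(P(.045,0,.17),None,.1)
s=sense();print(s['time_s'])
im2,_=camera("side")
cv2.imwrite("pics/s4.png",cv2.resize(im2[140:260,240:400],None,fx=5,fy=5,interpolation=cv2.INTER_CUBIC)[:,:,::-1])
```

```text
True 0.12453798248876186
1 0.1242 [-0.56 -0.57  4.84]
2 0.1234 [-0.96 -0.51  5.65]
3 0.1223 [-0.8  -0.33  5.24]
4 0.1212 [-0.57 -0.31  5.24]
5 0.1197 [ 0.14 -0.37  3.21]
26.1583
```

View pics/s4.png

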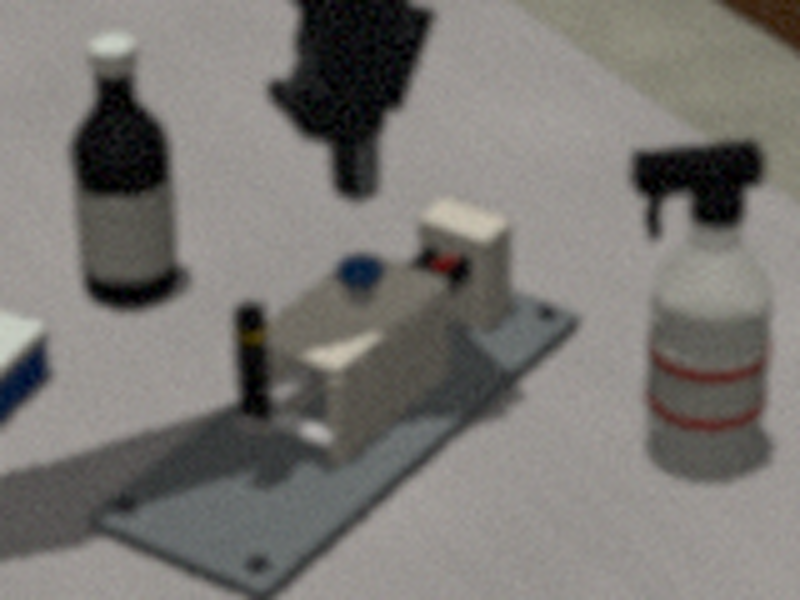

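The striker has flown: the knob at (252,360) is back at its rest position by the housing. I'll rise clear, check the gauge pin from the wrist camera, then hand in.

Run:
```python
from h import *
move_l(P(.045,0,.25),None,.15); move_l(P(.0,-.02,.32),None,.15)
sleep(.3); im,_=camera("wrist")
old=np.load("w1.npz")['im']
cv2.imwrite("pics/w5.png",np.hstack([cv2.resize(old[130:210,430:530],(400,320)),cv2.resize(im[90:250,400:600],(400,320))])[:,:,::-1])
print(sense()['time_s'],sense()['wrist_force'])
```

```text
27.9583 [-0.43623851  0.68390939  0.48301524]
```

View pics/w5.png

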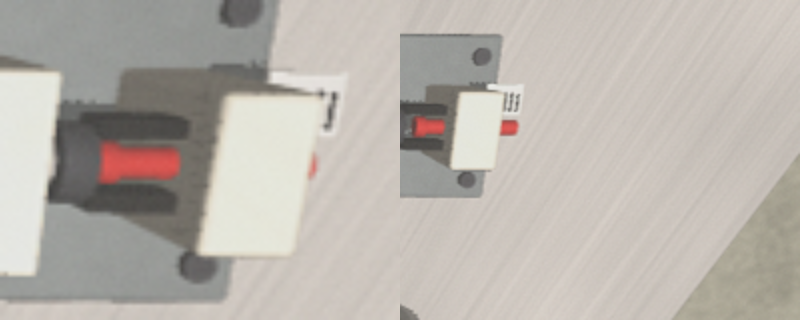

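The red pin now stands visibly farther out at (510,128) in the right half, compared with (313,165) before, and the tip is separated from the striker.

```bash
python3 -c "
from rig import *
print(finish_job())"
```

```text
the job is handed in; nothing more can be done
None
```

The check blow is done and handed in at about 28 s: the knob caught at about 31 mm of draw and held with the hand off, the trigger tripped at under 6 N, the striker flew home and drove the gauge pin out, and the arm finished clear of the tester.

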